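# Set the inlay tweezers to their gap and hold

### The job

On the carver's table, flip the cam lever of the tweezers stand right back to free the sprung tweezers, lift them level about 10 cm up out of the stand, and squeeze them by their two finger plates until the tip gap is 14 mm, where the scribed line on the index bar meets the outer edge of the other leaf. Finish while still holding them up in the air, still and steady at that gap; never let the tips close together, leave the lever back, and do not disturb the gouge, the awl or the carving.

Things in the scene. Friction and masses are not known exactly. Their poses are not given: they have to be found in the camera images.
- stand: Fixed wooden stand (mm): board 240 x 70 x 12, x = -155 to +85. Origin on the table, +x along the tweezers to their tips, z up. Tail block at x = -127 to -67, 44 wide, 64 high; its open-topped slot (floor 50 up) holds the tweezers' T-tail, which slides out only straight up. Cross rest 56 wide, 53 high at x = 47 to 57 under the slim tips. Cam hinge axis along y at x = -113, z = 69.
- cam (a joint): Cam lever on the tail block, rad. 0: handle upright, its lobe over the tail locks the tweezers down; grows as the handle is pushed back, away from the tips (stand's -x), to the stop at 1.45. The lobe is clear of the tail above 1.15. Stiff hinge, stays where left: 0.3 N m, 5 N near the knob; with the ears beside it the hinge stands 78 mm high. Starts at 0 to 0.15.
- cam_knob (a point): Centre of the black ball (18 mm across) at the end of the lever's round steel handle (10 mm thick), 76 mm from the hinge axis.
- tweezers: Loose sprung steel tweezers, 45 to 70 g, lying level, opening sideways. Origin mid-line at the underside where both leaves are hinged to the tail; +x to the tips, +y to the left leaf, z up. Starts at x = -65, z = 50 mm of the stand. Tail 24 mm long behind the origin, T-head 23 mm wide. Leaves 130 long, 3 thick, 12 high (6 at the tips). Relaxed tip gap 40 mm, wanted 14 mm.
- grip (a point): Point midway between the finger plates at mid height: x = 85, z = 6 mm of the tweezers and axes as theirs; 56 mm above the table at the start.
- plate_left (a point): Middle of the outer face of the left leaf's flat wooden finger plate (22 mm long, 24 high). Relaxed the two plates' middles measure 45 mm over their outsides; at the wanted 14 mm tip gap the plates are parallel and 28 mm over their outsides; 1 mm at the plates is 1.5 mm of gap. Each leaf presses back with about 6 N when relaxed, 10 N at the wanted gap.
- plate_right (a point): The same on the right leaf.
- tip_left (a point): Inner face of the left leaf's tip. The tip gap is the distance from here to tip_right. A thin aluminium index bar on top of the left leaf, 102 mm ahead of the origin, reaches across the right leaf; the one dark scribed line on it meets the right leaf's outer edge at the wanted gap.
- tip_right (a point): Inner face of the right leaf's tip.
- gouge: Bystander: carving gouge with a pale wooden handle, 200 mm long, up to 26 mm thick, lying loose beside the stand. Leave alone.
- awl: Bystander: short awl with a dark bulbous handle, 120 mm long, up to 34 mm thick, lying loose. Leave alone.
- carving: Bystander: small half-done relief carving, wooden block 130 x 55 x 42 mm, loose. Leave alone.

How it is judged:
On the way, in this order (a step that is already met when the one before it is completed fails the run):
1. the cam lever is laid back and the tweezers are free (value of joint cam above 1.15 rad), for 0.2 s.
2. the tweezers are lifted clear of the stand (height (world z) of tweezers above 0.1 m and contact force between tweezers and stand below 0.05 N), for 0.2 s.
At the end, for the whole second after the job is handed in: The tweezers are held by the gripper (more than 2 N), level within 20 degrees, still (under 30 mm/s), their underside more than 100 mm above the table and not touching the stand, with the tip gap between 11.5 and 16.5 mm throughout the last second; the cam lever is beyond 1.15 rad (all of step 2 and distance between tip_left and tip_right between 0.0115 and 0.0165 m and value of joint cam above 1.15 rad and contact force between the fingers and tweezers above 2 N and angle between tweezers's own z axis and vertical below 0.35 rad and linear speed of tweezers below 0.03 m/s); the arm keeps its last pose, push and grip.
It fails at once if the tips are squeezed together (gap under 5 mm) (distance between tip_left and tip_right below 0.005 m).
It fails at once if the gouge is disturbed (moved more than 20 mm) (distance of gouge from where it was at the start of the episode above 0.02 m).
It fails at once if the awl is disturbed (moved more than 20 mm) (distance of awl from where it was at the start of the episode above 0.02 m).
It fails at once if the carving is disturbed (moved more than 20 mm) (distance of carving from where it was at the start of the episode above 0.02 m).
It also fails if it takes over 42 s, if anything falls off the work surface, if the arm or the gripper's body presses on something with over 40 N, if the wrist force passes 120 N, or if a joint passes its speed limit or range.

### The arm

A 7-joint arm with a two-finger parallel gripper is mounted at the origin on the work surface. World frame = base frame: x ahead of the robot, y to its left, z up, the work surface at z = 0. Lengths are in m, angles in rad, forces in N, time in s.
With the tool pointing down it reaches from about 0.4 to 0.85 m from the base axis. Payload 4.5 kg.
Tool frame: the origin (TCP) lies on the centre line of the jaws, within the pads' length; the fingertips stand 11 mm ahead of it and the grasp point (between the pads) lies 8 mm behind it (env.tip_extent is the distance from the TCP to the fingertips, in m); z points along the fingers, x is the direction in which the jaws open and shut, and the axes are right-handed (so a half turn about z gives the same grasp; the last joint's range is limited). The gripper opens to 85 mm and grips with 20 to 120 N. Pads are 22 mm wide; open, the fingers measure 114 mm over their backs; the gripper's body (76 mm by 85 mm) begins 54 mm behind the grasp point. The pads swing forward as they close: fully open they stand 13 mm farther back than shut.
Start: joints at [1.273, 0.689, -0.195, 1.565, 0.157, 0.902, -0.215], TCP at [0.204, -0.591, 0.205] pointing down, gripper open.
Joint ranges: [-3.01, 3.01], [-0.46, 2.08], [-1.47, 1.51], [0.13, 2.56], [-1, 4.14], [0.04, 2.09], [-2.66, 2.66]. Speed limits (rad/s): [2.57, 2.57, 3.14, 3.14, 3.14, 3.14, 3.14].

### API

Orientations are given as a unit quaternion [w, x, y, z].
In Python, from station import env gives the robot as it stands. The module is installed in compiled form; this text tells all that it offers.
- The arm moves only by the shell command python3 -m jog 'ROWS' [FORCE]. ROWS is JSON, a list of rows, each an object with "claw": the closure, from 0 (fully open) to 1 (shut); "offset": the shift along the tool's x, y, z in units of 30 mm (1.0 is 30 mm), a list of three; "twist": the turn about the tool's z in units of 6 degrees (1.0 is 6 degrees). In form: [{"claw": claw, "offset": [tx, ty, tz], "twist": twist}, ...]. A call has 1 to 5 rows; each row is the pose to reach, as a shift and turn from the pose commanded when the call began, along the tool's axes at that moment; what a row does not reach only later rows make up. A row lasts 1/10 s, in which the tool goes at most 50 mm and 8.59 degrees, less where a joint would pass 70% of its speed; a pose out of reach is approached as far as the arm can. A call with a gripper value outside its range is refused whole. The fingers move at their own pace and stop on an object; FORCE is the grip in N (left out, the last holds). Time passes only in rows, so rows that repeat a pose let the fingers close. It gives the time, the measured TCP pose, the force and the opening at its end, in the units of the state.
- env.sense(): the state, without advancing time (a new reading comes with each control period).
- env.camera(name): name is "side" or "top" or "wrist"; returns a dict with "image" (480x640x3 uint8, red, green, blue), "depth" (480x640 float32, m along the optical axis (not along the pixel's ray), 0 where there is no reading), "camera_matrix" (3x3 intrinsics, pixels), "rvec" (rotation vector, rad) and "tvec" (3), from world to camera coordinates, as OpenCV has them. Camera axes: x right, y down, z forward; pixel columns grow to the right and rows downward; lengths in m; the calibration is good to about 2 mm. A picture is of the moment at which its call begins.
- env.hand_in(): hands the job in, once; it reports no verdict.
The state is a dict: "time_s": time; "q": joint angles; "joint_vel": joint speeds; "joint_efforts": joint torques, N m; "tcp_pos": TCP position; "tool_rot": TCP orientation; "force": force on the tool from outside, world axes, zero at the start; "ft_torque": the same for the moment, N m; "grip_width": finger opening in m.
Only numpy, scipy, OpenCV 4.12 (cv2) and the standard library are available. Lean on these libraries where they do the work, as an engineer would, in place of code of your own. Each camera call takes 0.05 s, during which the arm holds its last target. There are 200 camera calls.

## Working session

There is one attempt and no reset: what is moved stays moved. The work goes in short steps, Python scripts to look and compute and a shell command to move; the robot and the scene stay as the last step left them, time stands still between calls to the robot, and variables do not carry over. Pictures are saved under pics/ and viewed, about 8 in all and at most 12, crops included, and the job is handed in when it is done.

```bash
mkdir -p pics
cat > h.py <<'E'
import numpy as np, cv2, pickle
from station import env
def grab(n,f):
    c=env.camera(n); pickle.dump(c,open(f'pics/{f}.pkl','wb')); cv2.imwrite(f'pics/{f}.png',c['image'][:,:,::-1]); return c
def load(f): return pickle.load(open(f'pics/{f}.pkl','rb'))
def px2w(c,u,v,z=None,d=None):
    K=c['camera_matrix'];R=cv2.Rodrigues(np.array(c['rvec']))[0];t=np.array(c['tvec']).ravel()
    r=np.linalg.inv(K)@[u,v,1]; o=-R.T@t; w=R.T@r
    if z is not None: return o+w*(z-o[2])/w[2]
    if d is None: d=c['depth'][int(v),int(u)]
    return o+w*d
def w2px(c,p): return cv2.projectPoints(np.array(p,float).reshape(-1,3),np.array(c['rvec']),np.array(c['tvec']),c['camera_matrix'],None)[0][:,0]
def crop(c,f,u0,v0,u1,v1,s): cv2.imwrite(f'pics/{f}.png',cv2.resize(c['image'][v0:v1,u0:u1,::-1],None,fx=s,fy=s,interpolation=cv2.INTER_CUBIC))
def state():
    s=env.sense(); print({k:np.round(s[k],4).tolist() for k in ('time_s','q','tcp_pos','tool_rot','force','grip_width')})
E
python3 - <<'E'
from h import *
a=grab('top','top0');b=grab('side','side0')
cv2.imwrite('pics/both.png',cv2.resize(np.vstack([a['image'],b['image']])[:,:,::-1],(400,600)) )
for c in(a,b):
  print(c['camera_matrix'].tolist(),px2w(c,0,0,d=0))
state()
E
```

```text
[[563.8179357920029, 0.0, 308.74607573948754], [0.0, 563.8179357920029, 233.6074214432065], [0.0, 0.0, 1.0]] [0.46545908 0.04245961 1.01777283]
[[624.4699895095686, 0.0, 313.19957452965616], [0.0, 624.4699895095686, 231.37790886485786], [0.0, 0.0, 1.0]] [0.32850081 0.56942946 0.84964317]
{'time_s': 0.1, 'q': [1.2728, 0.6899, -0.1945, 1.5662, 0.1573, 0.9025, -0.2151], 'tcp_pos': [0.2034, -0.5903, 0.2039], 'tool_rot': [-0.0004, 0.8142, -0.5806, -0.0007], 'force': [-0.0059, 0.1871, -0.9204], 'grip_width': 0.0853}
```

View pics/top0.png

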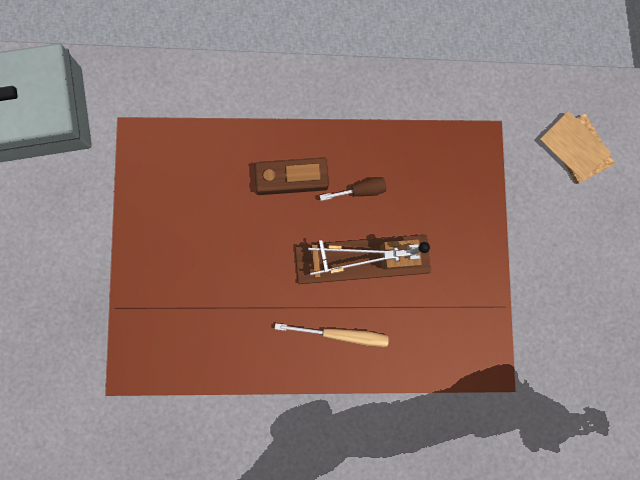

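View pics/side0.png

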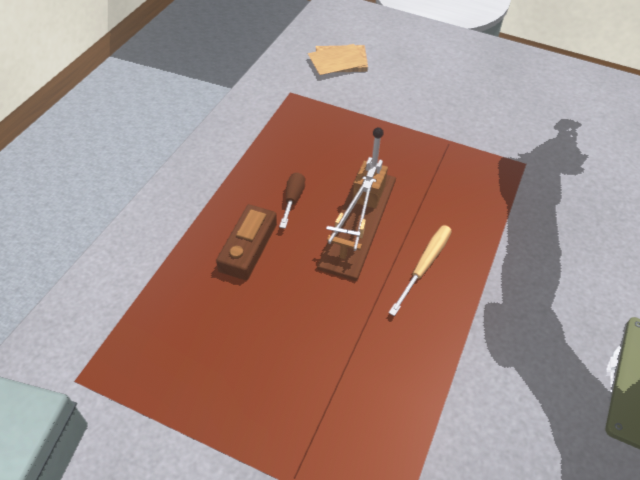

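The top view shows the stand with tips at about (312,247)/(312,273) and the knob at (424,247). The awl is at (355,188), the carving at (290,175) and the gouge at (335,335). I'll enlarge the stand.

Run:
```python
from h import *
a=load('top0');b=load('side0')
crop(a,'t0c',285,220,445,300,5)
crop(b,'s0c',300,110,420,290,3.3)
for n,u,v in(('00',0,0),('knob',424,247),('c1',296,246),('c2',428,235),('c3',431,272),('c4',299,283)): print(n,px2w(a,u,v,z=.012 if n[0]=='c' else .14))
print(px2w(b,378,132),px2w(a,424,247))
for n,(u,v) in dict(awl=(370,187),carv=(290,175),g1=(277,326),g2=(388,341)).items(): print(n,px2w(a,u,v,z=.02))
```

```text
00 [0.94974355 0.52420632 0.14      ]
knob [ 0.56704495 -0.17081962  0.14      ]
c1 [0.57653546 0.02959928 0.012     ]
c2 [ 0.60399626 -0.20925041  0.012     ]
c3 [ 0.53698585 -0.21460272  0.012     ]
c4 [0.51052753 0.02230766 0.012     ]
[ 0.56448192 -0.16356212  0.15193379] [ 0.56519783 -0.16694159  0.15596043]
awl [ 0.68738546 -0.10126459  0.02      ]
carv [0.70444235 0.04436976 0.02      ]
g1 [0.43430146 0.05867997 0.02      ]
g2 [ 0.41330925 -0.13631936  0.02      ]
```

View pics/t0c.png

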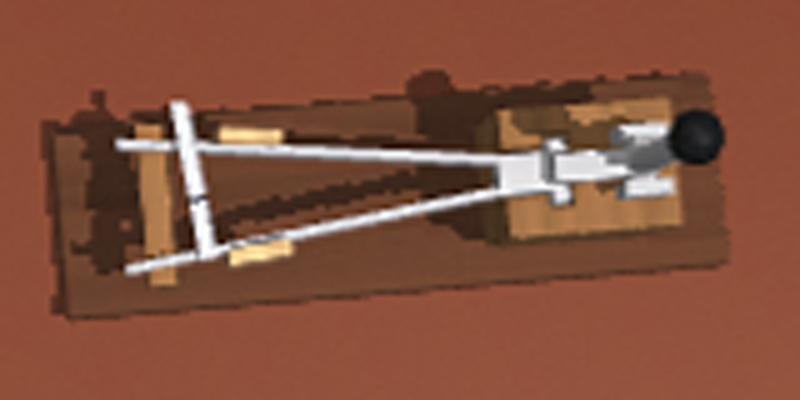

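View pics/s0c.png

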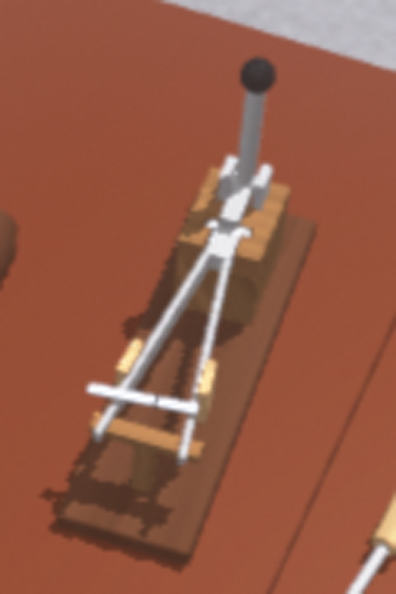

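```bash
cat > fit.py <<'E'
from h import *
from scipy.optimize import least_squares
a=load('top0')
f=lambda u,v:(u/5+285-.4,v/5+220-.4)
P=[((85,-35,12),f(45,122)),((85,35,12),f(68,318)),((-155,35,12),f(728,262)),((-155,-35,12),f(710,72)),
((-127,-22,64),f(668,98)),((-127,22,64),f(683,225)),((-67,22,64),f(508,240)),((52,-28,53),f(148,125)),((52,28,53),f(165,285)),
((65,20,59),f(128,270)),((65,-20,59),f(118,144)),((20,21,68),f(262,253)),((20,-21,68),f(252,133))]
X=np.array([p[0] for p in P])/1e3;U=np.array([p[1] for p in P])
def T(s,X):
    c,n=np.cos(s[2]),np.sin(s[2]);return np.c_[s[0]+c*X[:,0]-n*X[:,1],s[1]+n*X[:,0]+c*X[:,1],X[:,2]]
r=least_squares(lambda s:(w2px(a,T(s,X))-U).ravel(),[.56,-.06,1.68],loss='soft_l1')
S=r.x
if __name__=='__main__':
    print('stand',S,np.degrees(S[2]));print(np.round(r.fun.reshape(-1,2),1).tolist())
    L=lambda *p:T(S,np.array([p])/1e3)[0].round(4)
    print('grip',L(20,0,56),'hinge',L(-113,0,69),'knob up',L(-113,0,145))
    for th in(0,.3,.6,.9,1.2,1.45):
        x=-113-50*np.sin(th)+5*np.cos(th);z=69+50*np.cos(th)+5*np.sin(th);print(th,L(x+11,0,z),'tip centre')
    s=env.sense();from scipy.spatial.transform import Rotation as Ro
    R=Ro.from_quat(np.roll(s['tool_rot'],-1)).as_matrix();print(R.round(3),env.tip_extent)
    for n,q in dict(front=L(-70,0,200),high=L(20,0,200)).items(): print(n,(R.T@(q-s['tcp_pos'])/.03).round(2))
E
python3 fit.py
```

```text
stand [ 0.55380568 -0.05646509  1.68080834] 96.30322391110302
[[1.2, 0.5], [-0.3, 0.2], [0.7, 0.5], [-0.0, 0.1], [0.6, -0.3], [0.4, -0.2], [0.7, -0.4], [0.3, -0.3], [-0.3, 0.1], [-0.7, -1.1], [-0.7, 0.7], [-0.7, 0.4], [-0.9, -0.3]]
grip [ 0.5516 -0.0366  0.056 ] hinge [ 0.5662 -0.1688  0.069 ] knob up [ 0.5662 -0.1688  0.145 ]
0 [ 0.5645 -0.1529  0.119 ] tip centre
0.3 [ 0.5661 -0.1678  0.1182] tip centre
0.6 [ 0.5677 -0.1818  0.1131] tip centre
0.9 [ 0.569  -0.1937  0.104 ] tip centre
1.2 [ 0.5699 -0.2024  0.0918] tip centre
1.45 [ 0.5704 -0.2066  0.08  ] tip centre
[[ 0.326 -0.945 -0.001]
 [-0.945 -0.326  0.002]
 [-0.002  0.    -1.   ]] 0.011
front [-10.74 -16.33   0.15]
high [-13.67 -16.99   0.15]
```

```bash
python3 -m jog '[{"claw":0.5,"offset":[-1,-1.5,-1],"twist":-1},{"claw":1,"offset":[-2,-3,-1.5],"twist":-2},{"claw":1,"offset":[-3,-4.5,-1.5],"twist":-3},{"claw":1,"offset":[-4,-6,-1.5],"twist":-4},{"claw":1,"offset":[-5,-7.5,-1.5],"twist":-5}]' 30
cat > to.py <<'E'
import sys
from fit import *
from scipy.spatial.transform import Rotation as Ro
# target TCP in stand mm
s=env.sense();R=Ro.from_quat(np.roll(s['tool_rot'],-1)).as_matrix()
q=T(S,np.array([list(map(float,sys.argv[1:4]))])/1e3)[0]
dx=np.array([np.cos(S[2]-np.pi/2),np.sin(S[2]-np.pi/2),0])
t=R.T@dx
print('offset',(R.T@(q-s['tcp_pos'])/.03).round(2),'twist',(np.degrees(np.arctan2(t[1],t[0]))/6).round(2));state()
E
python3 to.py -60 0 250
```

```text
time_s: 0.6
tcp_pos: [0.3505, -0.3974, 0.2497]
tool_rot: [0.0, 0.937, -0.348, 0.0]
force: [0.5, -0.6, -0.3]
grip_width: 0.0123
offset [-8.200e-01 -1.167e+01 -1.000e-02] twist -7.84
{'time_s': 0.6, 'q': [0.9869, 0.5197, -0.3572, 1.7894, 0.2288, 0.8729, -0.1863], 'tcp_pos': [0.3505, -0.3974, 0.2497], 'tool_rot': [0.0001, 0.9374, -0.3483, 0.0001], 'force': [0.4664, -0.5827, -0.3409], 'grip_width': 0.0123}
```

```bash
python3 -m jog '[{"claw":1,"offset":[0,-1.5,0],"twist":-1.4},{"claw":1,"offset":[-0.1,-3,0],"twist":-2.8},{"claw":1,"offset":[-0.2,-4.5,0],"twist":-4.2},{"claw":1,"offset":[-0.4,-6,0],"twist":-5.6},{"claw":1,"offset":[-0.5,-7.5,0],"twist":-7}]'; python3 to.py -60 0 250
```

```text
time_s: 1.1
tcp_pos: [0.4863, -0.2177, 0.2493]
tool_rot: [0.0, 1.0, 0.012, -0.0]
force: [0.9, -1.0, 0.2]
grip_width: 0.0001
offset [ 2.55 -3.33 -0.03] twist -0.82
{'time_s': 1.1, 'q': [0.682, 0.5528, -0.5607, 1.7745, 0.3593, 0.9186, -0.0094], 'tcp_pos': [0.4863, -0.2177, 0.2493], 'tool_rot': [0.0, 0.9999, 0.0119, -0.0004], 'force': [0.8513, -1.008, 0.2075], 'grip_width': 0.0001}
```

```bash
python3 -m jog '[{"claw":1,"offset":[1,-1.4,0],"twist":-0.8},{"claw":1,"offset":[2.2,-3,0],"twist":-0.8},{"claw":1,"offset":[2.3,-3.1,0],"twist":-0.8},{"claw":1,"offset":[2.3,-3.1,0],"twist":-0.8},{"claw":1,"offset":[2.3,-3.1,0],"twist":-0.8}]'; python3 to.py -88 0 132
python3 - <<'E'
from h import *
c=grab('side','s1'); crop(c,'s1c',250,40,490,280,2.5)
E
```

```text
time_s: 1.6
tcp_pos: [0.5524, -0.1265, 0.2489]
tool_rot: [0.001, 0.999, 0.05, -0.001]
force: [-0.1, -1.4, 0.6]
grip_width: 0.0001
offset [0.32 0.61 3.9 ] twist -0.09
{'time_s': 1.6, 'q': [0.4774, 0.6025, -0.5664, 1.6765, 0.3777, 0.9756, -0.1241], 'tcp_pos': [0.5524, -0.1265, 0.2489], 'tool_rot': [0.0006, 0.9987, 0.0503, -0.001], 'force': [-0.0826, -1.3743, 0.5938], 'grip_width': 0.0001}
```

View pics/s1c.png

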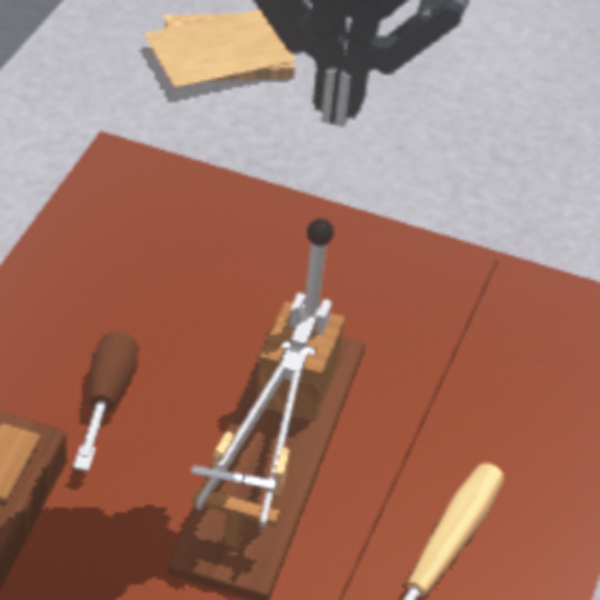

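The side view shows the closed fingers (335,100 in the crop) above and in front of the upright lever (knob at 320,232), and nothing has been disturbed. Next I lower them in front of the handle.

```bash
python3 -m jog '[{"claw":1,"offset":[0.3,0.1,1.2],"twist":-0.1},{"claw":1,"offset":[0.3,0.1,2.5],"twist":-0.1},{"claw":1,"offset":[0.3,0.1,3.9],"twist":-0.1},{"claw":1,"offset":[0.3,0.1,3.9],"twist":-0.1},{"claw":1,"offset":[0.3,0.1,3.9],"twist":-0.1}]'; python3 to.py -97 0 130; for p in "-111 0 129" "-126 0 124" "-139 0 115" "-148 0 103" "-155 0 89"; do python3 to.py $p|head -1; done
```

```text
time_s: 2.15
tcp_pos: [0.5619, -0.1289, 0.1328]
tool_rot: [0.0, 0.998, 0.055, -0.001]
force: [0.6, 0.2, 1.3]
grip_width: -0.0002
offset [-0.   0.8  0.1] twist -0.0
{'time_s': 2.15, 'q': [0.4261, 0.7558, -0.4872, 1.774, 0.4985, 0.7383, -0.2153], 'tcp_pos': [0.5619, -0.1289, 0.1328], 'tool_rot': [0.0003, 0.9985, 0.0548, -0.0006], 'force': [0.5758, 0.1892, 1.2626], 'grip_width': -0.0002}
offset [-0.    1.27  0.13] twist -0.0
offset [-0.    1.77  0.3 ] twist -0.0
offset [-0.   2.2  0.6] twist -0.0
offset [-0.   2.5  1. ] twist -0.0
offset [-0.    2.74  1.46] twist -0.0
```

```bash
python3 -m jog '[{"claw":1,"offset":[0,0.4,0.1],"twist":0},{"claw":1,"offset":[0,0.8,0.1],"twist":0},{"claw":1,"offset":[0,1.1,0.12],"twist":0},{"claw":1,"offset":[0,1.35,0.15],"twist":0},{"claw":1,"offset":[0,1.6,0.25],"twist":0}]'; python3 to.py -75 0 132|head -1
```

```text
time_s: 2.65
tcp_pos: [0.5688, -0.1754, 0.1264]
tool_rot: [-0.0, 0.998, 0.055, 0.001]
force: [-5.7, 2.9, 28.6]
grip_width: -0.0003
offset [-0.06 -1.5  -0.19] twist 0.01
```

```bash
python3 -m jog '[{"claw":1,"offset":[0,0.2,0.05],"twist":0},{"claw":1,"offset":[0,0.4,0.15],"twist":0},{"claw":1,"offset":[0,0.6,0.35],"twist":0},{"claw":1,"offset":[0,0.75,0.55],"twist":0},{"claw":1,"offset":[0,0.9,0.75],"twist":0}]'; python3 to.py -155 0 89
```

```text
time_s: 3.15
tcp_pos: [0.5744, -0.2205, 0.1118]
tool_rot: [0.014, 0.999, 0.051, 0.004]
force: [-8.4, -29.3, 52.0]
grip_width: -0.0003
offset [-0.09 -0.36  0.75] twist -0.08
{'time_s': 3.15, 'q': [0.5366, 0.8177, -0.466, 1.6924, 0.5424, 0.7477, -0.1038], 'tcp_pos': [0.5744, -0.2205, 0.1118], 'tool_rot': [0.0139, 0.9986, 0.0507, 0.0044], 'force': [-8.4012, -29.2849, 52.0132], 'grip_width': -0.0003}
```

Run:
```python
from h import *
c=grab('side','s2'); b=grab('top','t2')
A=cv2.resize(c['image'][80:230,300:450],None,fx=2.6,fy=2.6,interpolation=2)
B=cv2.resize(b['image'][190:340,330:480],None,fx=2.6,fy=2.6,interpolation=2)
cv2.imwrite('pics/s2c.png',np.hstack([A,B])[:,:,::-1])
```

```text
(no output)
```

View pics/s2c.png

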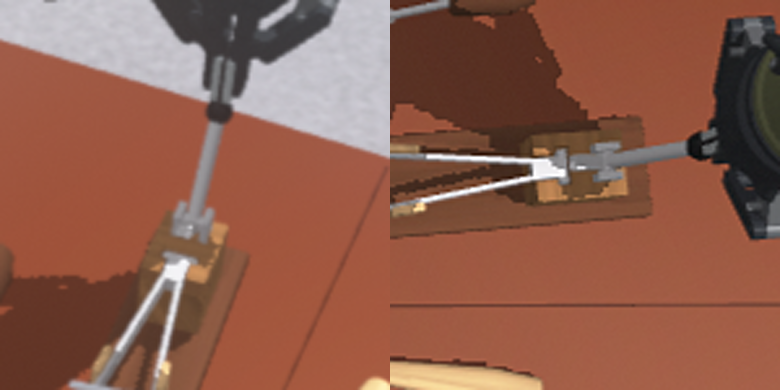

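The fingers have slid over the knob (side crop 218,110) and are pressing on its far side, with the lever partly back. I'll lift off and measure the lever angle.

```bash
python3 -m jog '[{"claw":1,"offset":[0,0.1,-0.8],"twist":0},{"claw":1,"offset":[0,0.1,-1.8],"twist":0},{"claw":1,"offset":[0,-1,-2.2],"twist":0},{"claw":1,"offset":[0,-2,-2.2],"twist":0},{"claw":1,"offset":[0,-2,-2.2],"twist":0}]'
python3 - <<'E'
from fit import *
c=grab('side','s3'); b=grab('top','t3')
def ang(cam):
  out=[]
  im=cam['image'].astype(int)
  for th in np.arange(0,1.5,.05):
    p=T(S,np.array([[-113-76*np.sin(th),0,69+76*np.cos(th)]])/1e3)
    u=w2px(cam,p)[0]; v=im[int(u[1])-2:int(u[1])+3,int(u[0])-2:int(u[0])+3].sum(-1).mean(); out.append((round(th,2),u.round().tolist(),int(v)))
  return sorted(out,key=lambda o:o[2])[:4]
print(ang(c),ang(b))
A=cv2.resize(c['image'][80:230,300:450],None,fx=2.6,fy=2.6,interpolation=2)
B=cv2.resize(b['image'][190:340,330:480],None,fx=2.6,fy=2.6,interpolation=2)
cv2.imwrite('pics/s3c.png',np.hstack([A,B])[:,:,::-1])
E
python3 to.py -130 0 120
```

```text
time_s: 3.75
tcp_pos: [0.5648, -0.1362, 0.1697]
tool_rot: [-0.002, 0.998, 0.06, 0.001]
force: [0.8, 0.6, 0.1]
grip_width: 0.0002
[(np.float64(0.5), [383.0, 123.0], 161), (np.float64(0.9), [386.0, 123.0], 161), (np.float64(0.45), [383.0, 124.0], 165), (np.float64(0.55), [384.0, 123.0], 166)] [(np.float64(0.95), [456.0, 246.0], 94), (np.float64(1.0), [457.0, 246.0], 94), (np.float64(1.05), [457.0, 246.0], 94), (np.float64(1.1), [458.0, 247.0], 94)]
offset [-0.04  1.47  1.62] twist 0.04
{'time_s': 3.85, 'q': [0.4678, 0.7166, -0.5238, 1.7271, 0.4645, 0.8242, -0.1572], 'tcp_pos': [0.5643, -0.1418, 0.1686], 'tool_rot': [0.0002, 0.9984, 0.0569, -0.0], 'force': [-0.9228, -0.2264, -0.6224], 'grip_width': -0.0003}
```

View pics/s3c.png

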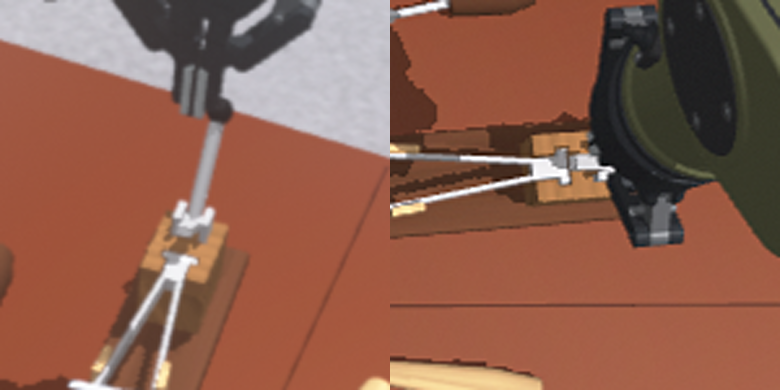

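Run:
```python
from fit import *
c=load('s3');b=load('t2')
for cam,u,v in((c,384,122),(c,385,123),(c,381,134),(b,446,246),(b,448,246)):
  p=px2w(cam,u,v); w=T((0,0,-S[2]),(p-[S[0],S[1],0])[None])[0]*1e3; print(p.round(4),w.round(1),np.arctan2(-113-w[0],w[2]-69))
for th in(.5,.6,.7,.8,.9): print(th,[w2px(k,T(S,np.array([[-113-76*np.sin(th),0,69+76*np.cos(th)]])/1e3))[0].round(1).tolist() for k in(c,b)])
```

```text
[ 0.57   -0.207   0.1368] [-151.4    0.4  136.8] 0.515269875083306
[ 0.5679 -0.2065  0.1358] [-150.7    2.5  135.8] 0.5141199099425884
[ 0.5689 -0.1953  0.1195] [-139.6    0.2  119.5] 0.48504407902600005
[ 0.5701 -0.2068  0.1369] [-151.2    0.3  136.9] 0.5122007605130082
[ 0.5702 -0.2101  0.1366] [-154.5    0.5  136.6] 0.5509006768485646
0.5 [[383.4, 123.2], [444.7, 246.0]]
0.6 [[384.2, 122.5], [448.0, 245.9]]
0.7 [[384.9, 122.3], [450.9, 245.9]]
0.8 [[385.5, 122.6], [453.3, 246.0]]
0.9 [[385.9, 123.2], [455.3, 246.2]]
```

Run:
```python
from fit import *
def st(p): return (T((0,0,-S[2]),(p-[S[0],S[1],0])[None])[0]*1e3).round(1)
c=load('s3')
for u,v in((374,112),(374,118),(374,121),(375,122),(372,108),(377,112),(370,112),(380,112)): print(u,v,st(px2w(c,u,v)),c['image'][v,u])
print('tcp',w2px(c,[.5643,-.1418,.1686]),st(np.array([.5643,-.1418,.1686])))
c=load('s2');print('s2 tcp',w2px(c,[.5744,-.2205,.1118]),w2px(c,[.5744,-.2205,.1008]),st(np.array([.5744,-.2205,.1118])))
for u,v in((384,105),(388,105),(385,115),(384,122),(388,112)): print(u,v,st(px2w(c,u,v)),c['image'][v,u])
```

```text
374 112 [-68.4  -0.6 225.4] [68 62 63]
374 118 [-67.5   0.6 214.7] [83 78 79]
374 121 [-67.5   1.1 208.9] [93 90 92]
375 122 [-71.5   2.  203.8] [121 122 124]
372 108 [-70.   -4.7 230.7] [122 124 126]
377 112 [-71.8   3.3 223.9] [123 125 127]
370 112 [-77.3  -8.8 215.8] [102 101 103]
380 112 [-74.8   7.2 222.6] [63 58 60]
tcp [[373.81173268 132.57455464]] [-86.   -1.1 168.6]
s2 tcp [[383.19988275 127.46133769]] [[382.59288326 132.17614735]] [-165.3   -2.5  111.8]
384 105 [-154.2   -3.8  170.3] [109 109 111]
388 105 [-151.3    3.4  174.7] [122 124 126]
385 115 [-153.1    0.2  150.8] [90 87 89]
384 122 [-152.     0.3  136.3] [60 52 52]
388 112 [-153.8    4.5  158.1] [116 118 119]
```

Run:
```python
from fit import *
c=load('s1')
print('tcp',w2px(c,[.5524,-.1265,.2489]),'tip',w2px(c,[.5524,-.1265,.2379]))
for u,v in((384,85),(384,87),(380,84),(384,75)): print(u,v,px2w(c,u,v).round(4),c['image'][v,u])
w=grab('wrist','w1');print(w['depth'][::80,::80].round(3));
p=env.sense();print(p['tcp_pos'],w2px(w,p['tcp_pos']))
b=grab('side','s4')
# lowest gripper depth point: all side pixels, points near TCP xy
K=b['camera_matrix'];R=cv2.Rodrigues(np.array(b['rvec']))[0];t=np.array(b['tvec']).ravel()
v,u=np.mgrid[:480,:640];d=b['depth'];P=(np.stack([(u-K[0,2])/K[0,0]*d,(v-K[1,2])/K[1,1]*d,d],-1)-t)@R
m=(d>0)&(np.hypot(P[...,0]-p['tcp_pos'][0],P[...,1]-p['tcp_pos'][1])<.03)&(P[...,2]>.155)
z=P[...,2][m];print(np.histogram(z,bins=np.arange(.15,.30,.01)))
cv2.imwrite('pics/w1s.png',np.hstack([cv2.resize(w['image'],(400,300)),cv2.resize(b['image'][60:240,280:520],(400,300))])[:,:,::-1])
```

```text
tcp [[381.87080197 100.8150933 ]] tip [[381.16771558 106.6189561 ]]
384 85 [ 0.5482 -0.1145  0.2879] [93 94 95]
384 87 [ 0.5488 -0.1175  0.282 ] [102 103 104]
380 84 [ 0.5543 -0.1145  0.2874] [122 124 126]
384 75 [ 0.5508 -0.1171  0.3025] [67 66 67]
[[0.298 0.296 0.296 0.298 0.251 0.296 0.296 0.261]
 [0.314 0.313 0.315 0.313 0.302 0.313 0.297 0.314]
 [0.333 0.333 0.332 0.334 0.321 0.333 0.307 0.334]
 [0.356 0.354 0.356 0.355 0.266 0.356 0.356 0.355]
 [0.381 0.381 0.38  0.382 0.143 0.38  0.381 0.381]
 [0.412 0.41  0.409 0.108 0.128 0.107 0.41  0.411]]
[ 0.56416557 -0.14305197  0.1683186 ] [[315.97751651 297.32132128]]
(array([  0,   0,   0,   0,   9,  74,  95, 100,  97, 225, 202, 114, 162,
       189]), array([0.15, 0.16, 0.17, 0.18, 0.19, 0.2 , 0.21, 0.22, 0.23, 0.24, 0.25,
       0.26, 0.27, 0.28, 0.29]))
```

View pics/w1s.png

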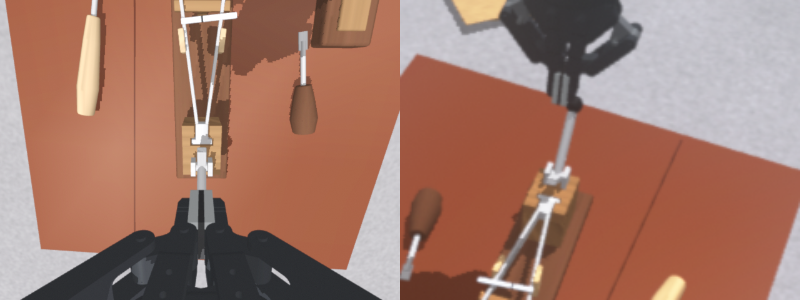

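Run:
```python
from fit import *
def st(p): return (T((0,0,-S[2]),(p-[S[0],S[1],0])[None])[0]*1e3).round(1)
w=load('w1')
for u,v in((320,308),(324,315),(322,330),(322,360),(305,330),(340,330),(322,250),(320,200),(330,150),(100,300)): print(u,v,st(px2w(w,u,v)),w['image'][v,u],w['depth'][v,u])
for n,p in dict(knob=(-156,0,132),hinge=(-113,0,78),tipL=(65,20,59),tipR=(65,-20,59),blk=(-67,22,64)).items(): print(n,w2px(w,T(S,np.array([p])/1e3)))
```

```text
320 308 [-74.5  -2.7 202.5] [40 41 43] 0.15031397
324 315 [-75.4  -4.2 206.1] [42 42 44] 0.1472027
322 330 [-74.3  -3.4 218.1] [40 40 42] 0.13546976
322 360 [-75.9  -3.4 232.5] [57 58 59] 0.1223178
305 330 [-74.7   2.3 217.5] [136 140 141] 0.13618064
340 330 [-74.9  -9.4 217.2] [135 139 139] 0.13655029
322 250 [-95.1  -3.7  83.1] [232 232 234] 0.26993945
320 200 [-66.1  -2.3  62.3] [255 255 255] 0.2803071
330 150 [-37.8  -9.9  10.7] [100  69  53] 0.3201499
100 300 [-1.749e+02  1.994e+02 -1.000e-01] [187 120  93] 0.37403706
knob [[315.43614188 373.93195116]]
hinge [[316.43707315 271.93143795]]
tipL [[282.98421093 -18.39059478]]
tipR [[350.57539356 -18.06386338]]
blk [[284.51147232 201.7606317 ]]
```

Both cameras agree that the closed fingertips sit about 30 mm behind the reported TCP, not 11 mm ahead as stated. That is why the fingers rode over the knob at (575,103 in the picture). I'll plan with the measured tip offset.

```bash
for p in "-105 0 85" ; do python3 to.py $p|head -1; done
```

```text
offset [-0.02  0.57  2.77] twist 0.0
```

```bash
python3 -m jog '[{"claw":1,"offset":[0,0,1],"twist":0},{"claw":1,"offset":[0,0.2,2],"twist":0},{"claw":1,"offset":[0,0.5,2.75],"twist":0},{"claw":1,"offset":[0,0.6,2.75],"twist":0},{"claw":1,"offset":[0,0.6,2.75],"twist":0}]'; for p in "-126 0 83" "-138 0 74" "-147 0 62" "-153 0 49"; do python3 to.py $p|head -1; done
```

```text
time_s: 4.45
tcp_pos: [0.5662, -0.1616, 0.0859]
tool_rot: [0.0, 0.999, 0.055, -0.0]
force: [0.5, -0.6, 1.4]
grip_width: -0.0001
offset [-0.03  0.67  0.1 ] twist -0.01
offset [-0.03  1.07  0.4 ] twist -0.01
offset [-0.03  1.37  0.8 ] twist -0.01
offset [-0.03  1.57  1.23] twist -0.01
```

```bash
python3 -m jog '[{"claw":1,"offset":[0,0.3,0],"twist":0},{"claw":1,"offset":[0,0.6,0.05],"twist":0},{"claw":1,"offset":[0,0.85,0.2],"twist":0},{"claw":1,"offset":[0,1.05,0.4],"twist":0},{"claw":1,"offset":[0,1.2,0.6],"twist":0}]'; python3 to.py -155 0 48
```

```text
time_s: 4.95
tcp_pos: [0.5719, -0.1969, 0.0695]
tool_rot: [0.001, 0.998, 0.056, 0.002]
force: [-1.0, 0.3, 8.5]
grip_width: 0.0001
offset [-0.09  0.45  0.72] twist 0.01
{'time_s': 4.95, 'q': [0.5066, 0.8735, -0.4507, 1.7308, 0.5703, 0.6673, -0.1489], 'tcp_pos': [0.5719, -0.1969, 0.0695], 'tool_rot': [0.0006, 0.9985, 0.0555, 0.0017], 'force': [-0.9683, 0.3259, 8.4584], 'grip_width': 0.0001}
```

Pushing force is now about 8 N, as expected.

```bash
python3 -m jog '[{"claw":1,"offset":[0,0.15,0.2],"twist":0},{"claw":1,"offset":[0,0.3,0.4],"twist":0},{"claw":1,"offset":[0,0.4,0.55],"twist":0},{"claw":1,"offset":[0,0.45,0.7],"twist":0},{"claw":1,"offset":[0,0.45,0.75],"twist":0}]'; python3 to.py -155 0 48
```

```text
time_s: 5.45
tcp_pos: [0.5732, -0.2061, 0.0509]
tool_rot: [-0.001, 0.998, 0.057, 0.002]
force: [-13.1, 8.5, 49.1]
grip_width: 0.0004
offset [-0.1   0.14  0.1 ] twist 0.03
{'time_s': 5.45, 'q': [0.5154, 0.9054, -0.4409, 1.7228, 0.5871, 0.6456, -0.1425], 'tcp_pos': [0.5732, -0.2061, 0.0509], 'tool_rot': [-0.0009, 0.9984, 0.0566, 0.0015], 'force': [-13.1402, 8.4798, 49.1279], 'grip_width': 0.0004}
```

```bash
python3 -m jog '[{"claw":1,"offset":[0,0,-0.7],"twist":0},{"claw":1,"offset":[0,0,-2],"twist":0},{"claw":1,"offset":[0,-1.2,-3],"twist":0},{"claw":0.5,"offset":[0,-2.8,-3],"twist":0},{"claw":0,"offset":[0,-4.3,-3],"twist":0}]'
python3 - <<'E'
from fit import *
def st(p): return (T((0,0,-S[2]),(p-[S[0],S[1],0])[None])[0]*1e3).round(1)
b=grab('top','t5');c=grab('side','s5')
for th in (1,1.1,1.2,1.3,1.4,1.45): print(th,[w2px(k,T(S,np.array([[-113-76*np.sin(th),0,69+76*np.cos(th)]])/1e3))[0].round(1).tolist() for k in(c,b)])
for k in(c,b):
  h,l=None,None
  m=k['image'].sum(-1)<110
  v,u=np.nonzero(m)
  for a,bb in zip(u,v):
    if not k['depth'][bb,a]: continue
    q=st(px2w(k,a,bb))
    if -210<q[0]<-160 and abs(q[1])<20 and 60<q[2]<160: l=(l or [])+[q]
  if l: print(len(l),np.mean(l,0))
E
python3 to.py 19 0 150
```

```text
time_s: 5.95
tcp_pos: [0.5584, -0.0805, 0.137]
tool_rot: [0.0, 0.998, 0.055, 0.002]
force: [-0.0, 0.9, -0.4]
grip_width: 0.0284
1 [[386.3, 124.3], [456.9, 246.4]]
1.1 [[386.5, 125.8], [457.9, 246.6]]
1.2 [[386.6, 127.6], [458.5, 246.9]]
1.3 [[386.5, 129.8], [458.6, 247.3]]
1.4 [[386.4, 132.3], [458.3, 247.7]]
1.45 [[386.2, 133.6], [457.9, 247.9]]
offset [-0.05 -1.17 -0.43] twist 0.13
{'time_s': 6.05, 'q': [0.3411, 0.7348, -0.4954, 1.8159, 0.4984, 0.7151, -0.3059], 'tcp_pos': [0.5577, -0.0723, 0.1369], 'tool_rot': [-0.0028, 0.9981, 0.0617, 0.0012], 'force': [0.5509, 0.1725, -0.1633], 'grip_width': 0.0437}
```

```bash
python3 -m jog '[{"claw":0,"offset":[0,-0.9,-0.2],"twist":0},{"claw":0,"offset":[0,-1.2,-0.2],"twist":0},{"claw":0,"offset":[0,-1.2,-0.2],"twist":0},{"claw":0,"offset":[0,-1.2,-0.2],"twist":0},{"claw":0,"offset":[0,-1.2,-0.2],"twist":0}]'; python3 to.py 19 0 120
python3 - <<'E'
from fit import *
def st(p): return (T((0,0,-S[2]),(p-[S[0],S[1],0])[None])[0]*1e3).round(1)
w=grab('wrist','w6');c=grab('side','s6');t=grab('top','t6')
K=c['camera_matrix'];R=cv2.Rodrigues(np.array(c['rvec']))[0];tt=np.array(c['tvec']).ravel()
v,u=np.mgrid[:480,:640];d=c['depth'];P=((np.stack([(u-K[0,2])/K[0,0]*d,(v-K[1,2])/K[1,1]*d,d],-1)-tt)@R).reshape(-1,3)
Q=T((0,0,-S[2]),P-[S[0],S[1],0])*1e3
m=(Q[:,0]>-230)&(Q[:,0]<-160)&(abs(Q[:,1])<20)&(Q[:,2]>50)&(Q[:,2]<120);print('lever pts',m.sum(),Q[m].mean(0),Q[m].max(0))
m=(abs(Q[:,0]-20)<40)&(abs(Q[:,1])<70)&(Q[:,2]>110);q=Q[m];print('low z',np.histogram(q[:,2],bins=np.arange(110,240,5)))
A=cv2.resize(w['image'],(400,300));B=cv2.resize(c['image'][60:240,280:520],(400,300),interpolation=2)
cv2.imwrite('pics/6.png',np.vstack([np.hstack([A,B]),np.hstack([cv2.resize(t['image'][180:330,280:480],(400,300))]*2)])[:,:,::-1])
E
```

```text
time_s: 6.55
tcp_pos: [0.5533, -0.0473, 0.1411]
tool_rot: [0.001, 0.998, 0.055, -0.0]
force: [0.5, 0.3, 0.6]
grip_width: 0.0856
offset [-0.02 -0.33  0.7 ] twist -0.0
{'time_s': 6.55, 'q': [0.2879, 0.7195, -0.4844, 1.8318, 0.4908, 0.7123, -0.3639], 'tcp_pos': [0.5533, -0.0473, 0.1411], 'tool_rot': [0.0006, 0.9985, 0.0548, -0.0003], 'force': [0.5338, 0.3067, 0.5627], 'grip_width': 0.0856}
lever pts 3 [-1.76949739e+02  8.79100227e-02  8.08722681e+01] [-168.10688721    7.45766302   82.42420287]
low z (array([  0,   0,   0,   0,   0,   0,   0,   0,   0,   0,   0,   0,   0,
         0,  13,  35,  53,  59,  60,  49,  63,  49,  33, 107, 223]), array([110, 115, 120, 125, 130, 135, 140, 145, 150, 155, 160, 165, 170,
       175, 180, 185, 190, 195, 200, 205, 210, 215, 220, 225, 230, 235]))
```

View pics/6.png

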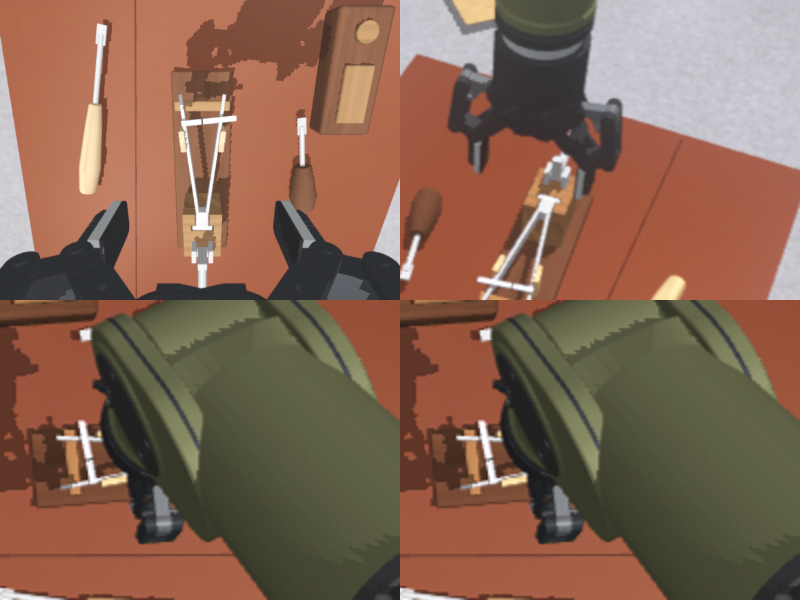

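The wrist view shows the lever lying straight back (200,275), and the side depth puts the rod top at 81 mm, so about 1.4 rad. The open fingers straddle the tweezers' line, with their tips about 40 mm behind the TCP.

```bash
python3 -m jog '[{"claw":0,"offset":[0,-0.3,0.8],"twist":0},{"claw":0,"offset":[0,-0.3,2],"twist":0},{"claw":0,"offset":[0,-0.3,3],"twist":0},{"claw":0,"offset":[0,-0.3,3],"twist":0},{"claw":0,"offset":[0,-0.3,3],"twist":0}]' 20; python3 to.py 18.5 0 5
```

```text
time_s: 7.2
tcp_pos: [0.5524, -0.0365, 0.0517]
tool_rot: [0.0, 0.998, 0.056, -0.0]
force: [0.0, -0.6, 0.5]
grip_width: 0.0853
offset [-0.03  0.05  1.56] twist 0.02
{'time_s': 7.2, 'q': [0.2051, 0.8484, -0.3785, 1.8932, 0.5985, 0.5147, -0.4762], 'tcp_pos': [0.5524, -0.0365, 0.0517], 'tool_rot': [0.0, 0.9984, 0.0558, -0.0003], 'force': [0.0282, -0.6342, 0.517], 'grip_width': 0.0853}
```

```bash
python3 -m jog '[{"claw":0,"offset":[0,0,0.5],"twist":0},{"claw":0,"offset":[0,0,1],"twist":0},{"claw":0,"offset":[0,0,1.5],"twist":0},{"claw":0,"offset":[0,0,1.5],"twist":0},{"claw":0.3,"offset":[0,0,1.5],"twist":0}]' 20; python3 to.py 18.5 0 5
python3 - <<'E'
from fit import *
w=grab('wrist','w7');c=grab('side','s7')
A=cv2.resize(w['image'],(400,300));B=cv2.resize(c['image'][130:280,270:470],(400,300),interpolation=2)
cv2.imwrite('pics/7.png',np.hstack([A,B])[:,:,::-1])
def pts(c):
 K=c['camera_matrix'];R=cv2.Rodrigues(np.array(c['rvec']))[0];tt=np.array(c['tvec']).ravel()
 v,u=np.mgrid[:480,:640];d=c['depth'];P=((np.stack([(u-K[0,2])/K[0,0]*d,(v-K[1,2])/K[1,1]*d,d],-1)-tt)@R).reshape(-1,3)
 return T((0,0,-S[2]),P-[S[0],S[1],0])*1e3
Q=pts(c);m=(abs(Q[:,0]-20)<20)&(abs(Q[:,1])<60)&(abs(Q[:,1])>31)&(Q[:,2]>17);print(np.histogram(Q[m][:,2],bins=np.arange(15,120,5)))
E
```

```text
time_s: 7.7
tcp_pos: [0.5536, -0.0364, 0.0079]
tool_rot: [0.0, 0.998, 0.056, 0.001]
force: [0.4, 0.1, 0.5]
grip_width: 0.073
offset [-0.07  0.05  0.1 ] twist 0.02
{'time_s': 7.7, 'q': [0.1675, 0.9175, -0.3149, 1.9053, 0.6491, 0.419, -0.5219], 'tcp_pos': [0.5536, -0.0364, 0.0079], 'tool_rot': [0.0, 0.9984, 0.0558, 0.0012], 'force': [0.3873, 0.0653, 0.4837], 'grip_width': 0.073}
(array([  0,   0,   0,   0,   0,   5,  19,  30,  49,  45,  36,  40,  32,
        23,  64, 136, 151,  60,  69,  80]), array([ 15,  20,  25,  30,  35,  40,  45,  50,  55,  60,  65,  70,  75,
        80,  85,  90,  95, 100, 105, 110, 115]))
```

View pics/7.png

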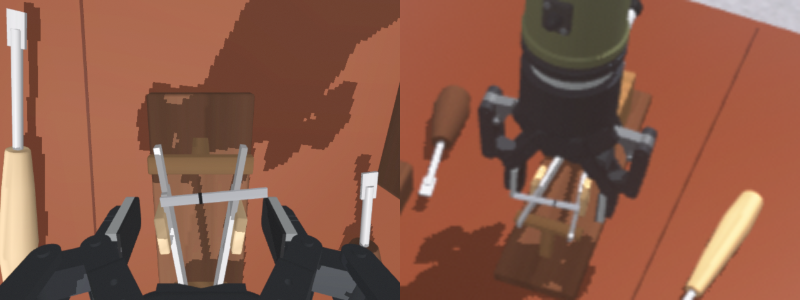

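The wrist view shows the plates at (163,230) and (238,230) between the pads, but the right pad is near the index bar's end at (268,192). I'll check that clearance by depth.

Run:
```python
from fit import *
c=load('s7')
def pts(c):
 K=c['camera_matrix'];R=cv2.Rodrigues(np.array(c['rvec']))[0];tt=np.array(c['tvec']).ravel()
 v,u=np.mgrid[:480,:640];d=c['depth'];P=((np.stack([(u-K[0,2])/K[0,0]*d,(v-K[1,2])/K[1,1]*d,d],-1)-tt)@R)
 return (T((0,0,-S[2]),P.reshape(-1,3)-[S[0],S[1],0])*1e3)
for n in('s7','w7'):
 c=load(n);Q=pts(c);I=c['image'].reshape(-1,3).astype(int);s=I.sum(1)
 for sg in(1,-1):
  m=(Q[:,1]*sg>30)&(Q[:,1]*sg<60)&(Q[:,2]>40)&(Q[:,2]<75)&(abs(Q[:,0]-20)<25)
  q=Q[m];print(n,'finger',sg,m.sum(),np.percentile(q,[2,50,98],axis=0).round(1).tolist())
 bar=(abs(Q[:,0]-38)<9)&(abs(Q[:,1])<45)&(Q[:,2]>60)&(Q[:,2]<72)&(np.ptp(I,axis=1)<25)&(s>350)
 q=Q[bar]
 for y0 in range(-45,40,8):
  k=q[(q[:,1]>=y0)&(q[:,1]<y0+8)]
  if len(k): print(n,'bar y',y0,len(k),np.percentile(k[:,0],[3,97]).round(1),k[:,2].mean().round(1))
```

```text
s7 finger 1 104 [[16.9, 33.6, 45.3], [28.1, 39.6, 61.7], [32.7, 46.6, 74.1]]
s7 finger -1 124 [[10.1, -46.8, 44.2], [27.3, -36.0, 61.1], [40.6, -32.0, 73.8]]
s7 bar y -45 5 [30.  33.5] 67.4
s7 bar y -37 6 [39.6 43.9] 63.1
s7 bar y -29 15 [38.  44.3] 64.1
s7 bar y -21 25 [31.5 44.3] 63.8
s7 bar y -13 14 [35.9 42.9] 63.5
s7 bar y -5 13 [36.1 41.5] 63.9
s7 bar y 3 15 [35.1 42. ] 63.5
s7 bar y 11 21 [30.8 41.3] 63.7
s7 bar y 19 8 [35.5 46.2] 61.8
s7 bar y 35 10 [29.4 32.2] 65.8
w7 finger 1 3309 [[10.0, 32.3, 44.3], [27.0, 32.9, 62.4], [31.6, 45.6, 74.4]]
w7 finger -1 3631 [[10.3, -53.6, 44.9], [27.4, -40.8, 62.6], [44.1, -31.4, 74.4]]
w7 bar y -45 189 [30.6 31.9] 65.9
w7 bar y -37 412 [39.6 44.9] 62.5
w7 bar y -29 540 [31.1 44. ] 62.2
w7 bar y -21 518 [30.  43.4] 62.2
w7 bar y -13 418 [37.1 42.4] 62.5
w7 bar y -5 315 [36.3 41.5] 62.5
w7 bar y 3 414 [35.5 40.7] 62.5
w7 bar y 11 454 [29.8 40.6] 62.0
w7 bar y 27 43 [30.7 31.8] 66.4
w7 bar y 35 288 [30.4 31.8] 66.4
```

Clearance is good: the fingers reach x = 32 and the bar starts at 36 or more. Closing gently.

```bash
python3 -m jog '[{"claw":0.4,"offset":[0,0,0],"twist":0},{"claw":0.45,"offset":[0,0,0],"twist":0},{"claw":0.5,"offset":[0,0,0],"twist":0},{"claw":0.5,"offset":[0,0,0],"twist":0},{"claw":0.5,"offset":[0,0,0],"twist":0}]' 20; python3 -m jog '[{"claw":0.54,"offset":[0,0,0],"twist":0},{"claw":0.58,"offset":[0,0,0],"twist":0},{"claw":0.6,"offset":[0,0,0],"twist":0},{"claw":0.6,"offset":[0,0,0],"twist":0},{"claw":0.6,"offset":[0,0,0],"twist":0}]'
```

```text
time_s: 8.3
tcp_pos: [0.5534, -0.0361, 0.0077]
tool_rot: [0.0, 0.998, 0.056, 0.001]
force: [0.1, 0.6, 6.7]
grip_width: 0.043
time_s: 8.8
tcp_pos: [0.5539, -0.0357, 0.0083]
tool_rot: [-0.0, 0.998, 0.056, 0.002]
force: [-1.6, 1.4, 11.9]
grip_width: 0.0344
```

```bash
python3 -m jog '[{"claw":0.6,"offset":[0,0,-0.2],"twist":0},{"claw":0.6,"offset":[0,0,-0.5],"twist":0},{"claw":0.6,"offset":[0,0,-0.9],"twist":0},{"claw":0.6,"offset":[0,0,-1.3],"twist":0},{"claw":0.6,"offset":[0,0,-1.7],"twist":0}]'; python3 -m jog '[{"claw":0.6,"offset":[0,0,-0.5],"twist":0},{"claw":0.6,"offset":[0,0,-1],"twist":0},{"claw":0.6,"offset":[0,0,-1.5],"twist":0},{"claw":0.6,"offset":[0,0,-1.7],"twist":0},{"claw":0.6,"offset":[0,0,-1.7],"twist":0}]'
cat > look.py <<'E'
import sys
from fit import *
n=sys.argv[1];w=grab('wrist','w'+n);c=grab('side','s'+n)
A=cv2.resize(w['image'][160:480,160:480],(400,400),interpolation=2);B=cv2.resize(c['image'][50:250,270:470],(400,400),interpolation=2)
cv2.imwrite(f'pics/{n}.png',np.hstack([A,B])[:,:,::-1]);state()
E
python3 look.py 8
```

```text
time_s: 9.3
tcp_pos: [0.5525, -0.0364, 0.0587]
tool_rot: [0.0, 0.998, 0.056, 0.0]
force: [0.3, 0.9, -1.0]
grip_width: 0.0344
time_s: 9.8
tcp_pos: [0.553, -0.0364, 0.1096]
tool_rot: [0.0, 0.998, 0.056, 0.001]
force: [0.0, 0.2, -0.9]
grip_width: 0.0346
{'time_s': 9.9, 'q': [0.2493, 0.7639, -0.4519, 1.8632, 0.5328, 0.6372, -0.4189], 'tcp_pos': [0.5521, -0.0365, 0.1083], 'tool_rot': [0.0001, 0.9984, 0.0559, -0.0002], 'force': [0.0299, -0.0111, -0.6774], 'grip_width': 0.0347}
```

View pics/8.png

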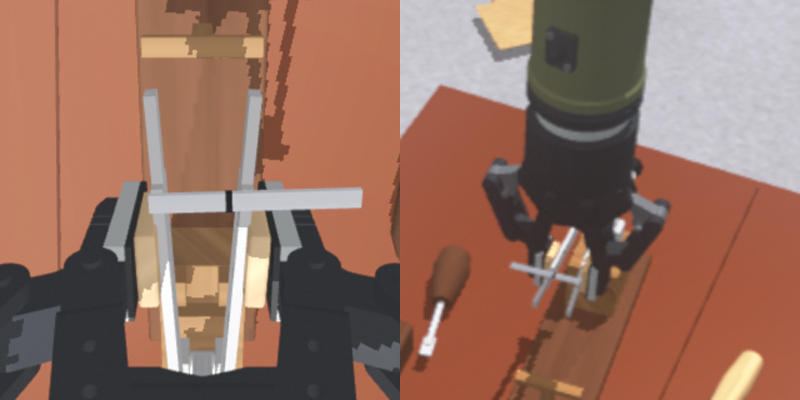

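The tweezers are up, level, and clear of the stand. The scribed line at (229,201) is still inside the right leaf (240,201), as expected at a 34.7 mm grip. Squeezing on in small steps.

```bash
python3 -m jog '[{"claw":0.61,"offset":[0,0,0],"twist":0},{"claw":0.63,"offset":[0,0,0],"twist":0},{"claw":0.65,"offset":[0,0,0],"twist":0},{"claw":0.66,"offset":[0,0,0],"twist":0},{"claw":0.66,"offset":[0,0,0],"twist":0}]'; python3 -m jog '[{"claw":0.67,"offset":[0,0,0],"twist":0},{"claw":0.67,"offset":[0,0,0],"twist":0},{"claw":0.67,"offset":[0,0,0],"twist":0}]';  python3 - <<'E'
from fit import *
w=grab('wrist','w9')
crop(w,'9',240,220,460,400,3.6)
print(w['depth'][230:250:4,270:380:10].round(3));state()
E
```

```text
time_s: 10.4
tcp_pos: [0.5523, -0.0363, 0.1084]
tool_rot: [0.0, 0.998, 0.056, -0.0]
force: [0.2, -0.0, -0.1]
grip_width: 0.0292
time_s: 10.7
tcp_pos: [0.5524, -0.0364, 0.1085]
tool_rot: [0.0, 0.998, 0.056, 0.0]
force: [-0.5, 0.0, -0.5]
grip_width: 0.0287
[[0.289 0.277 0.278 0.278 0.278 0.277 0.277 0.278 0.277 0.278 0.279]
 [0.291 0.279 0.127 0.279 0.279 0.28  0.278 0.278 0.128 0.278 0.28 ]
 [0.293 0.28  0.125 0.28  0.281 0.28  0.279 0.28  0.125 0.28  0.28 ]
 [0.293 0.28  0.127 0.28  0.28  0.28  0.281 0.28  0.126 0.28  0.282]
 [0.293 0.281 0.127 0.282 0.281 0.281 0.282 0.282 0.126 0.281 0.282]]
{'time_s': 10.75, 'q': [0.2492, 0.7637, -0.4521, 1.8628, 0.5328, 0.6373, -0.4188], 'tcp_pos': [0.5524, -0.0364, 0.1085], 'tool_rot': [0.0, 0.9984, 0.0559, 0.0], 'force': [0.4193, 0.2383, -0.0273], 'grip_width': 0.0288}
```

View pics/9.png

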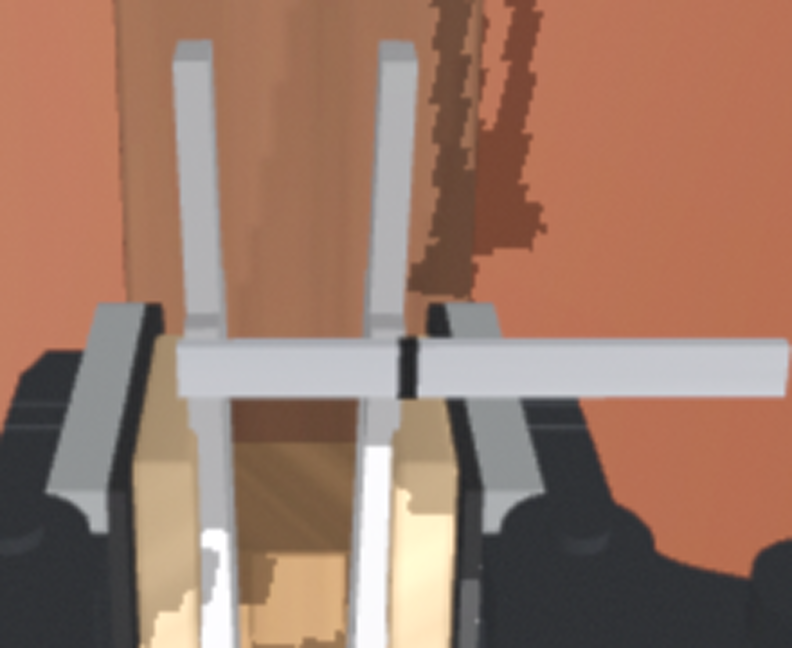

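Run:
```python
from h import *
w=load('w9');f=w['camera_matrix'][0,0];print(f)
for n,(a,b,v) in dict(tiptop=(213,379,62),leaf_thick=(379,416,62),leafL=(174,213,62),bar=(178,786,380),line=(399,418,380),line_to_edge=(408,402,330),plates=(135,457,465)).items():
  y=int(220+v/3.6);us=np.arange(int(240+min(a,b)/3.6)-3,int(240+max(a,b)/3.6)+4);d=w['depth'][y,us];dm=np.median(d[d<.2]);print(n,dm,(b-a)/3.6*dm/f*1e3)
```

```text
407.68363931638197
tiptop 0.12549709 14.19436387235988
leaf_thick 0.12574548 3.1700659624258347
leafL 0.12549709 3.334820572285283
bar 0.13023426 53.95143923786299
line 0.13006163 1.6837476143634886
line_to_edge 0.13061376 -0.5339669480752076
plates 0.12860751 28.216062957973314
```

The gap measures about 14.2 mm, the scribed line (408) is within 0.5 mm of the leaf's outer edge (~403), and the plates are parallel. I'll hold, check stability, the lever and the bystanders, then hand in.

```bash
python3 -m jog '[{"claw":0.67,"offset":[0,0,0],"twist":0},{"claw":0.67,"offset":[0,0,0],"twist":0},{"claw":0.67,"offset":[0,0,0],"twist":0},{"claw":0.67,"offset":[0,0,0],"twist":0},{"claw":0.67,"offset":[0,0,0],"twist":0}]'
python3 - <<'E'
from fit import *
w=grab('wrist','w10');c=grab('side','s10');o=load('w9')
print('wrist diff in tweezers area',np.abs(w['image'].astype(int)-o['image'])[225:330,285:345].mean())
K=w['camera_matrix'];R=cv2.Rodrigues(np.array(w['rvec']))[0];tt=np.array(w['tvec']).ravel()
v,u=np.mgrid[225:330,280:360];d=w['depth'][225:330,280:360];m=(d<.145)&(d>.1);v,u,d=v[m],u[m],d[m]
P=(np.c_[(u-K[0,2])/K[0,0]*d,(v-K[1,2])/K[1,1]*d,d]-tt)@R
Q=T((0,0,-S[2]),P-[S[0],S[1],0])*1e3
for x0 in range(20,80,10):
  k=Q[(Q[:,0]>=x0)&(Q[:,0]<x0+10)]
  if len(k): print('leaf top z at x',x0,np.percentile(k[:,2],[50,90]).round(1))
a=load('side0')['image'].astype(int);b=c['image'].astype(int)
for n,(u0,v0,u1,v1) in dict(awl=(278,170,308,230),carv=(215,203,278,278),gouge=(388,222,455,318)).items(): print(n,(np.abs(a-b)[v0:v1,u0:u1].sum(-1)>90).mean())
crop(c,'10',200,100,480,320,2.8)
state()
E
```

```text
time_s: 11.25
tcp_pos: [0.5524, -0.0363, 0.1085]
tool_rot: [0.0, 0.998, 0.056, 0.0]
force: [-0.8, 0.1, 0.0]
grip_width: 0.0286
wrist diff in tweezers area 0.5008465608465609
leaf top z at x 20 [151.3 153.2]
leaf top z at x 30 [161.9 162.7]
leaf top z at x 40 [157.7 158.9]
leaf top z at x 50 [157.6 158.4]
leaf top z at x 60 [157.3 158.2]
awl 0.0
carv 0.04380952380952381
gouge 0.0
{'time_s': 11.35, 'q': [0.2492, 0.7637, -0.4521, 1.8628, 0.5328, 0.6374, -0.4188], 'tcp_pos': [0.5524, -0.0364, 0.1085], 'tool_rot': [0.0001, 0.9984, 0.0559, -0.0], 'force': [0.0201, -0.6106, -0.6854], 'grip_width': 0.0279}
```

```bash
python3 -c "
from station import env
env.hand_in()"
```

```text
the job is handed in; nothing more can be done
```

I laid the cam lever back, lifted the tweezers level about 10 cm out of the stand, squeezed them to a tip gap of about 14 mm, and handed in while holding them still. The clock was at about 11 s; no verdict is reported.

**Last checks**
- **Tip gap:** about 14.2 mm from the wrist camera. The scribed line was within about 0.5 mm of the leaf's outer edge, and the plates were parallel at about 28 mm.
- **Hold:** the tweezers did not move in the wrist image between two checks about half a second apart. The leaf tops measured level at about 158 mm, which puts the underside at about 150 mm.
- **Lever:** about 1.4 rad, judged from the wrist picture and only 3 side-camera depth points before the grasp. I did not measure it again, but nothing touched it afterwards.
- **Gouge and awl:** no pixels changed in the side view.
- **Carving:** about 4% of pixels in its region changed. I put that down to the arm's shadow but did not confirm it.

**What disagreed or went wrong**
- **Fingertip position:** both cameras showed the fingertips 30 to 40 mm behind the reported TCP, not 11 mm ahead of it as stated.
- **First lever push:** because of that, the fingers rode over the knob with about 52 N of upward force at the wrist. I backed off, re-measured and pushed again.
- **Lever stop:** the second push ended with about 49 N at the wrist. I took both contacts to be on the fingertips, but they could count against the 40 N limit if the judging sees them as the gripper's body.
- **Final side view:** I could not view the last side picture because the picture limit was used up.

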